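# Bolt the cup chest shut

### The job

Shut the cup chest for the night: lower its lid all the way down, slide the barrel bolt fully across through the keeper on the lid until it comes up against the end of its slot, and turn the bolt's handle down into the notch so that it lies flat. Feel for the end of the slot and do not force the bolt or its handle, and leave the cups and other things on the counter where they stand.

Things in the scene. Friction and masses are not known exactly. Their poses are not given: they have to be found in the camera images.
- chest: Low light-wood chest, 280 (x) x 460 (y) x 100 mm high, fixed to the counter. Origin: centre of its underside; z up. Top face 100 mm above the origin: a fixed deck over y -230 to -30 mm, a hinged lid over y -28 to +225 mm, flush with the deck when shut. All positions below that are called 'chest frame' are from this origin along its axes.
- lid (a joint): Lid angle, rad: 0 = shut and flush, grows as the free edge (the edge at the deck) rises; starts open at 0.35 to 0.75. Wooden panel 280 x 253 x 16 mm, 0.75 kg, on a hinge line parallel to chest x at chest y +225 mm, z 100 mm. The hinge is stiff: the lid stays where it is left, and 1 to 4 N pressing on its top face near the free edge closes it.
- lid_edge (a point): Point on the lid's top face near its free edge, 230 mm from the hinge line, at chest x +20 mm: a good place to press. With the lid shut it lies at chest (20, -5, 100) mm.
- keeper (a point): Centre of the keeper, a steel hoop on the lid through which the bolt passes along chest y: 20 mm long, opening 21 mm wide, its bridge 27 mm above the lid. With the lid shut it lies at chest (-55, -12, 114) mm, on the bolt's axis.
- bolt (a joint): How far the bolt is slid towards the lid (chest +y), m: 0 to 0.008 at the start (drawn back). The end of its slot, beside the notch, is met somewhere from 0.043 to 0.060: the barrel was screwed on by hand, so it must be felt. Steel rod 14 mm thick on the axis chest x -55, z 114 mm; it rubs with about 7 N. Over 20 N against the slot or notch would be forcing it.
- bolt_tip (a point): Nose of the bolt, on its axis. When the bolt is home it stands at least 13 mm beyond the keeper's centre (chest +y).
- handle (a joint): Handle angle about the bolt's axis, rad: 0 = standing straight up, growing as it turns down towards chest -x (the side towards the robot), 1.52 = lying flat. It starts within 0.1 of upright. The slot keeps it within 0.15 rad of upright; only at the notch, at the slot's end, can it turn down. Notch 12 mm wide, shank 9 mm square. It turns stiffly (0.06 N m) and stays where left.
- handle_grip (a point): Middle of the handle's grip, 36 mm from the bolt's axis. The grip is a round steel bar 14 mm thick, reaching from 16 to 52 mm from the axis. Upright, this point lies at chest (-55, -150 + bolt travel, 150) mm. The slotted barrel round the bolt is 23 mm wide, its top 24.5 mm above the deck; base plate 44 mm wide, 3 mm thick.
- deck_cup: Small clay cup, 68 mm wide, 56 mm high, on the far right of the chest's deck. Origin: centre of its underside. Bystander.
- sugar_pot: White pot with wooden lid, 54 mm wide, 66 mm high, on the far side of the deck near the lid. Origin: centre of its underside. Bystander.
- big_cup: Large clay cup, 100 mm wide, 68 mm high, on a saucer on the right of the counter. Origin: centre of its underside. Bystander.
- milk_jug: Steel milk jug, 92 mm wide, 105 mm high, on the far right of the counter. Origin: centre of its underside. Bystander.
- board_cup: Tall clay cup, 88 mm wide, 85 mm high, on the wooden board left of the chest. Origin: centre of its underside. Bystander.
- tamper: Steel coffee tamper, 58 mm wide, 86 mm high, standing on the wooden board. Origin: centre of its underside. Bystander.
- teaspoon: Steel teaspoon, 140 mm long, lying on the right of the counter near the robot. Bystander.

How it is judged:
By the outcome, as a careful person would: the job done as asked, in the order asked, and still so for the second after the job is handed in, with the robot touching nothing.
It also fails if it takes over 72 s, if anything falls off the work surface, if the arm or the gripper's body presses on something with over 40 N, if the wrist force passes 120 N, or if a joint passes its speed limit or range.

### The arm

A 6-joint arm with a two-finger parallel gripper is mounted at the origin on the work surface. World frame = base frame: x ahead of the robot, y to its left, z up, the work surface at z = 0. Lengths are in m, angles in degrees, forces in N, time in s.
With the tool pointing down it reaches from about 0.325 to 0.85 m from the base axis. Payload 15.5 kg.
Tool frame: the origin (TCP) lies on the centre line of the jaws, within the pads' length; the fingertips stand 11 mm ahead of it and the grasp point (between the pads) lies 8 mm behind it; z points along the fingers, y is the line along which they close (so a half turn about z gives the same grasp; the last joint's range is limited). The gripper opens to 91 mm and grips with 3 to 60 N. Pads are 32 mm wide; open, the fingers measure 118 mm over their backs; the gripper's body (76 mm by 178 mm) begins 60 mm behind the grasp point.
Start: joints at [71.133, 28.281, 77.091, -0, 74.628, -5.472], TCP at [0.145, 0.608, 0.225] pointing down, gripper open.
Joint ranges: [-166.48, 166.48], [-47.26, 123.95], [12.59, 153.08], [-70.14, 250.14], [6.76, 159.57], [-176.63, 176.63]. Speed limits (degrees/s): [108.29, 108.29, 147.25, 172.46, 172.46, 172.46].

### API

Orientations are given as a 3x3 rotation matrix whose columns are the frame's x, y, z axes.
In Python, from station import get_obs, grab_frame, calibration, finish_job, regions_of gives the robot as it stands.
- The arm moves only by the tool carry_out, never from a script. Its arguments are lists of equal length, an entry for each row: "delta_pos": the shift along the tool's x, y, z each as a share of 200 mm, from -1 to 1, a list of three; "angular": the turn, a rotation vector about the tool's x, y, z each as a share of 45 degrees, from -1 to 1, a list of three; "claw": the opening, from -1 (shut) to 1 (fully open). In form: {"delta_pos": [[dx, dy, dz], ...], "angular": [[ax, ay, az], ...], "claw": [claw, ...]}. A call has 1 to 20 rows; each row shifts and turns the commanded pose from where the row before left it, along the tool's axes as they then stand; what a row does not reach is not made up. A row lasts 1/12 s, in which the tool goes at most 41.7 mm and 7.16 degrees, less where a joint would pass 70% of its speed; a pose out of reach is approached as far as the arm can. A call with a number of a shift or a turn outside -1 to 1 is refused whole. A call with a gripper value outside its range is refused whole. The fingers move at their own pace and stop on an object; "force" is the grip in N (left out, the last holds). Time passes only in rows, so rows that do not move let the fingers close. It gives the time, the measured TCP pose, the force, the opening and the grip force at its end, in the units of the state.
- get_obs(): the state, without advancing time (a new reading comes with each control period).
- grab_frame(name): name is "side" or "top"; returns the picture (400x640x3 uint8, red, green, blue); there is no depth.
- calibration(name): a dict with "K" (3x3 intrinsics, pixels), "distortion" ([k1, k2, p1, p2, k3] as OpenCV has them; the pictures are not rectified), "world_to_cam" (4x4, takes a point from world to camera coordinates). Camera axes: x right, y up, looking along -z (the intrinsics and any distortion apply to the point x, -y, -z); pixel columns grow to the right and rows downward; lengths in m; the calibration is good to about 2 mm. A picture is of the moment at which its call begins. calibration takes no time and is no camera call.
- finish_job(): hands the job in; it is judged then, once.
Trained networks look in the newest picture that a camera, given by its name, has taken for a name from the list of things; names that differ only in an ending like _2 or _b are one class to them, and where a whole thing is asked for, a point or a joint stands for the part that bears it (a point fixed in the world has none). Each returns a list of dicts, best first, with "confidence" (0 to 1); they miss things now and then, are a little off and sometimes report something else, mostly with a low value. They report only what shows in the picture. A call takes as long as a camera call.
- regions_of(camera, target): "mask" (400x640 bool, what is visible of it) and "bbox" ([left, top, right, bottom] in pixels, round what is visible of it).
The state is a dict: "time": time; "qpos": joint angles; "dq": joint speeds; "effort": joint torques, N m; "ee_pos": TCP position; "tcp_rot": TCP orientation; "ft_force": force on the tool from outside, world axes, zero at the start; "wrist_torque": the same for the moment, N m; "width": finger opening in m; "grip_force": force on a finger pad.
Only numpy, scipy, OpenCV 4.12 (cv2) and the standard library are available. Lean on these libraries where they do the work, as an engineer would, in place of code of your own. Each camera call takes 0.05 s, during which the arm holds its last target. There are 200 camera calls.

## Working session

There is one attempt and no reset: what is moved stays moved. The work goes in short steps, Python scripts to look and compute and a tool call to move; the robot and the scene stay as the last step left them, time stands still between calls to the robot, and variables do not carry over. Pictures are saved under pics/ and viewed, at most 10 in all, crops included, and the job is handed in when it is done.

Besides the shell and the picture viewer there is one more tool, called after ">>>" as name(argument=value, ...) on one line, values as JSON. carry_out: Moves the arm, as the interface text tells. Shift numbers are shares of 200 mm and turn numbers shares of 45 degrees, none past 1 either way. Its arguments: {"type":"object","properties":{"delta_pos":{"type":"array","items":{"type":"array","items":{"type":"number"}}},"angular":{"type":"array","items":{"type":"array","items":{"type":"number"}}},"claw":{"type":"array","items":{"type":"number"}},"force":{"type":"number"}},"required":["delta_pos","angular","claw"]}

```bash
mkdir -p pics; cat > h.py <<'E'
import numpy as np,cv2
from station import *
def proj(n,P):
    c=calibration(n);P=np.atleast_2d(P);W=np.array(c["world_to_cam"])
    q=(W[:3,:3]@P.T).T+W[:3,3];q=q*[1,-1,-1]
    return cv2.projectPoints(q,np.zeros(3),np.zeros(3),np.array(c["K"]),np.array(c["distortion"]))[0].reshape(-1,2)
def save(n,f): cv2.imwrite(f,grab_frame(n)[:,:,::-1])
E
python3 - <<'E'
from h import *
np.set_printoptions(precision=4,suppress=True)
o=get_obs();print(o["ee_pos"],o["tcp_rot"],o["time"])
for n in("side","top"):
    save(n,f"pics/{n}0.png");W=np.array(calibration(n)["world_to_cam"]);print(n,-W[:3,:3].T@W[:3,3])
    for t in("chest","lid","keeper","bolt","handle","bolt_tip"):
        for r in regions_of(n,t)[:2]:
            ys,xs=np.nonzero(r["mask"]);print(t,round(r["confidence"],2),r["bbox"],xs.mean(),ys.mean(),len(xs))
E
```

```text
[0.1447 0.6076 0.2243] [[-0.9728  0.2316 -0.0004]
 [ 0.2316  0.9728 -0.0011]
 [ 0.0001 -0.0012 -1.    ]] 0.0
side [0.6664 0.5654 0.9189]
chest 0.92 [227.2, 131.2, 398.1, 306.3] 320.89755116526675 213.3040340707441 16906
chest 0.72 [258.2, 142.9, 399.2, 288.1] 331.32494299245747 213.6329591299772 11402
lid 0.4 [326.9, 100.6, 364.8, 116.8] 345.7083333333333 109.28125 192
keeper 0.74 [262.5, 141.8, 403.3, 289.5] 331.5245046923879 213.8407194994786 11508
handle 0.48 [219.7, 99.7, 247.0, 134.6] 231.87945879458795 116.49323493234932 813
handle 0.42 [290.7, 139.3, 303.6, 159.7] 297.7340425531915 150.46808510638297 94
bolt_tip 0.66 [290.0, 141.3, 305.2, 160.4] 296.82300884955754 149.7079646017699 113
bolt_tip 0.61 [330.3, 100.2, 365.7, 117.4] 347.2758620689655 108.84729064039409 203
top [0.3309 0.0061 1.5897]
chest 0.8 [239.7, 125.3, 404.7, 243.2] 314.8366172058704 185.29571069488364 12333
lid 0.75 [240.6, 132.6, 322.5, 248.1] 283.1708809792237 190.3953937832179 6209
lid 0.62 [357.5, 135.9, 376.2, 157.6] 367.6277915632754 144.0545905707196 403
keeper 0.57 [240.4, 133.1, 325.7, 245.4] 283.3413667353734 190.07674013001426 6307
bolt 0.57 [336.5, 185.6, 380.7, 198.1] 362.05940594059405 190.53465346534654 101
bolt 0.36 [240.9, 126.0, 403.1, 242.9] 314.3435298018735 185.48860150874575 12063
handle 0.6 [337.6, 183.7, 379.4, 196.4] 362.5327868852459 190.2377049180328 122
bolt_tip 0.4 [336.2, 185.2, 375.6, 200.5] 361.8241758241758 190.58241758241758 91
```

```bash
ls .
```

```text
h.py
pics
```

```bash
python3 - <<'E'
import cv2
for n,(a,b,c,d) in dict(top=(220,110,420,260),side=(200,80,420,320)).items():
    i=cv2.imread(f"pics/{n}0.png")[b:d,a:c];k=4 if n=="top" else 2.5
    cv2.imwrite(f"pics/{n}0c.png",cv2.resize(i,None,fx=k,fy=k,interpolation=cv2.INTER_CUBIC))
E
```

```text
(no output)
```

View pics/top0c.png

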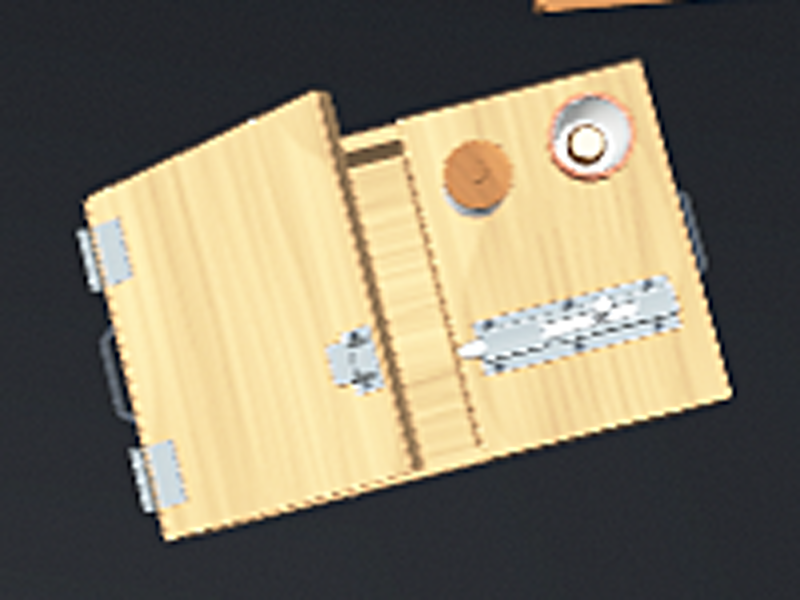

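View pics/side0c.png

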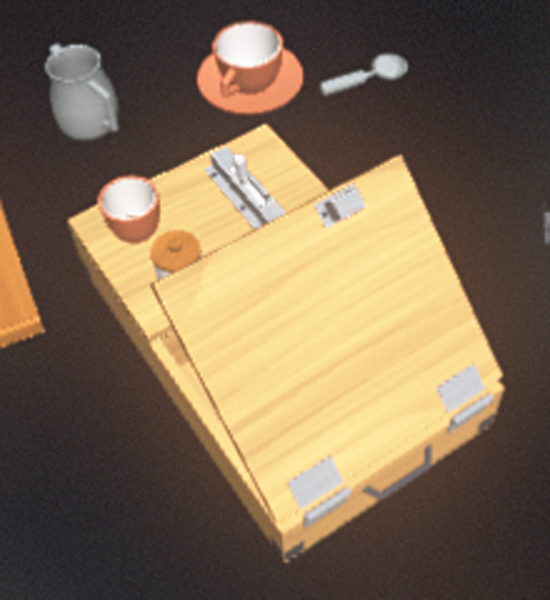

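View pics/side0.png

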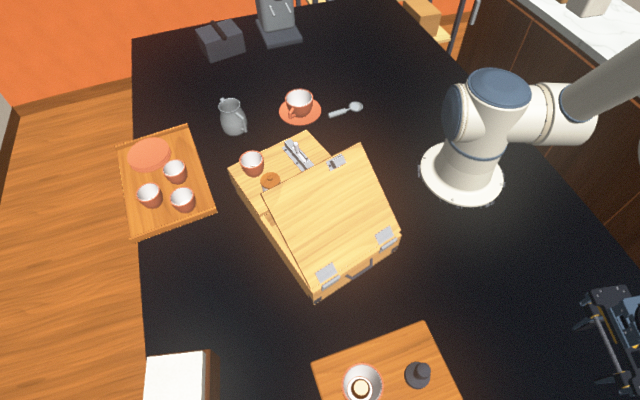

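The top view shows the deck's right corners at about (380,125) and (403,210), the hinge edge at (241,160)–(261,245) and the lid's free edge at (299,133)–(323,227). The handle stands near (370,187). The side view shows the same parts and the raised lid. Next I fit the chest pose and lid angle to these points.

```bash
cat >> h.py <<'E'
def c2w(p,P): 
    c,s=np.cos(p[2]),np.sin(p[2]);P=np.atleast_2d(P)
    return P@np.array([[c,-s,0],[s,c,0],[0,0,1]]).T+[p[0],p[1],0]
def lidpt(x,r,a,h=0): return [x,.225-r*np.cos(a)+h*np.sin(a),.1+r*np.sin(a)+h*np.cos(a)]
E
python3 - <<'E'
from h import *
from scipy.optimize import least_squares
np.set_printoptions(precision=4,suppress=True)
T=[(380,125),(403,209.5),(261.2,245),(241.2,160),(298.8,133),(322.5,226.5)]
S=[(306,130),(228,167.2),(400.8,232),(310,286),(360.8,142),(260.8,194)]
def f(p):
    a=p[3]; A=[.14,-.23,.1];B=[-.14,-.23,.1];C=[-.14,.225,.1];D=[.14,.225,.1];E=lidpt(.14,.253,a);F=lidpt(-.14,.253,a)
    return np.r_[(proj("top",c2w(p,[A,B,C,D,E,F]))-T).ravel(),(proj("side",c2w(p,[B,A,C,D,F,E]))-S).ravel()]
r=least_squares(f,[.5,.05,.2,.5],loss="soft_l1");p=r.x;print(p);print(f(p).reshape(-1,2))
np.save("p.npy",p)
for n in("top","side"):
    print(n,"grip@0,8mm; grip top; bolt tip?",proj(n,c2w(p,[[-.055,-.15,.15],[-.055,-.142,.15],[-.055,-.15,.166],[-.055,-.142,.166],[-.055,-.012,.114]])).ravel())
print(c2w(p,[[.02,-.005,.1],[-.055,-.15,.15],lidpt(.02,.23,p[3])]))
r=np.array(get_obs()["tcp_rot"]);print(np.degrees(p[2]))
E
```

```text
[ 0.5195 -0.002   0.2596  0.696 ]
[[-0.0349 -0.3784]
 [-0.504  -0.1938]
 [ 0.4437 -0.9795]
 [ 0.4785 -1.7671]
 [ 0.134  -1.0089]
 [ 0.0065  0.8686]
 [ 1.3278 -0.8631]
 [-0.5187 -0.0943]
 [ 0.6563 -1.0612]
 [ 1.0174  3.312 ]
 [-0.1188  0.2194]
 [ 0.3028 -0.4411]]
top grip@0,8mm; grip top; bolt tip? [372.8524 187.4093 370.3134 188.032  373.472  186.7849 370.9047 187.4144
 328.7329 199.2585]
side grip@0,8mm; grip top; bolt tip? [296.6356 144.1352 298.0805 145.791  296.2542 140.2423 297.715  141.903
 323.3424 182.741 ]
[[ 0.5401 -0.0017  0.1   ]
 [ 0.5049 -0.1611  0.15  ]
 [ 0.5264  0.05    0.2475]]
14.875422358635563
```

>>> carry_out(delta_pos=[[0, 0, -0.175], [0, 0, -0.175], [0, 0, -0.175], [0, 0, -0.175], [-0.06, -0.168, 0], [-0.06, -0.168, 0], [-0.06, -0.168, 0], [-0.06, -0.168, 0], [-0.06, -0.168, 0], [-0.06, -0.168, 0], [-0.06, -0.168, 0], [-0.06, -0.168, 0], [-0.06, -0.168, 0], [-0.06, -0.168, 0], [-0.06, -0.168, 0], [-0.06, -0.168, 0], [-0.06, -0.168, 0], [-0.06, -0.168, 0], [-0.06, -0.168, 0], [-0.06, -0.168, 0]], angular=[[0, 0, -0.157], [0, 0, -0.157], [0, 0, -0.157], [0, 0, -0.157], [0, 0, 0], [0, 0, 0], [0, 0, 0], [0, 0, 0], [0, 0, 0], [0, 0, 0], [0, 0, 0], [0, 0, 0], [0, 0, 0], [0, 0, 0], [0, 0, 0], [0, 0, 0], [0, 0, 0], [0, 0, 0], [0, 0, 0], [0, 0, 0]], claw=[-1, -1, -1, -1, -1, -1, -1, -1, -1, -1, -1, -1, -1, -1, -1, -1, -1, -1, -1, -1], force=40)

```text
time: 2.37
ee_pos: [0.4689, 0.1359, 0.3651]
tcp_rot: [[-0.967, -0.256, 0.0], [-0.256, 0.967, 0.0], [-0.0, 0.0, -1.0]]
ft_force: [1.9, 0.4, 0.4]
width: 0.0002
grip_force: 0.0
```

```bash
cat >> h.py <<'E'
def st(p=None):
    np.set_printoptions(precision=4,suppress=True)
    p=np.load("p.npy") if p is None else p;o=get_obs();R=c2w([0,0,p[2]],np.eye(3)).T
    print("t",o["time"],"chest xyz",R.T@(np.array(o["ee_pos"])-[p[0],p[1],0]),"F",R.T@np.array(o["ft_force"]),"w",o["width"],"q",np.array(o["qpos"]))
    print(R.T@np.array(o["tcp_rot"]))
E
python3 -c "
from h import *
st()"
```

```text
t 2.3667 chest xyz [-0.0135  0.1463  0.3651] F [ 1.9579 -0.098   0.3601] w 0.0001793951647034797 q [  9.1527  10.2732  82.6039   0.0027  87.0977 -95.7049]
[[-1.      0.0003  0.0004]
 [ 0.0003  1.      0.    ]
 [-0.0004  0.     -1.    ]]
```

>>> carry_out(delta_pos=[[-0.056, -0.145, 0], [-0.056, -0.145, 0], [-0.056, -0.145, 0], [0, 0, 0.1], [0, 0, 0.1], [0, 0, 0.1], [0, 0, 0.1], [0, 0, 0.05]], angular=[[0, 0, 0], [0, 0, 0], [0, 0, 0], [0, 0, 0], [0, 0, 0], [0, 0, 0], [0, 0, 0], [0, 0, 0]], claw=[-1, -1, -1, -1, -1, -1, -1, -1])

```text
time: 3.03
ee_pos: [0.5222, 0.0621, 0.2729]
tcp_rot: [[-0.967, -0.256, -0.002], [-0.256, 0.967, -0.0], [0.002, 0.001, -1.0]]
ft_force: [-0.6, -0.1, -0.7]
width: 0.0002
grip_force: 0.0
```

```bash
python3 - <<'E'
from h import *
st()
p=np.load("p.npy")
# arc plan: TCP (y,z) per lid angle
for a in np.linspace(.7,0,11): print(round(a,2),.225-.235*np.cos(a)+.0135,.111+.235*np.sin(a))
E
```

```text
t 3.0333 chest xyz [0.019  0.0612 0.2729] F [-0.5713  0.0995 -0.7467] w 0.00023929796648149387 q [   0.2712   17.647    86.9223   -0.0014   75.5731 -104.5797]
[[-1.      0.0004 -0.0024]
 [ 0.0004  1.      0.0006]
 [ 0.0024  0.0006 -1.    ]]
0.7 0.05876208598814521 0.26239115650085737
0.63 0.04861353554664431 0.24944901811643333
0.56 0.03939504891184724 0.2358287565114076
0.49 0.031151778226621477 0.22159708372022213
0.42 0.023924099026607568 0.20682370646899897
0.35 0.01774741248086599 0.19158098475203106
0.28 0.012651971996968868 0.17594357741256672
0.21 0.008662735039825164 0.1599880764638334
0.14 0.005799240890030298 0.14379263194139558
0.07 0.0040755149404793235 0.12743656912432022
0.0 0.0035000000000000187 0.111
```

>>> carry_out(delta_pos=[[0, -0.006, 0.026], [0, -0.006, 0.026], [0, -0.025, 0.032], [0, -0.025, 0.032], [0, -0.023, 0.034], [0, -0.023, 0.034], [0, -0.0205, 0.0355], [0, -0.0205, 0.0355], [0, -0.018, 0.037], [0, -0.018, 0.037], [0, -0.0155, 0.038], [0, -0.0155, 0.038], [0, -0.013, 0.039], [0, -0.013, 0.039], [0, -0.01, 0.04], [0, -0.01, 0.04], [0, -0.007, 0.04], [0, -0.007, 0.04]], angular=[[0, 0, 0], [0, 0, 0], [0, 0, 0], [0, 0, 0], [0, 0, 0], [0, 0, 0], [0, 0, 0], [0, 0, 0], [0, 0, 0], [0, 0, 0], [0, 0, 0], [0, 0, 0], [0, 0, 0], [0, 0, 0], [0, 0, 0], [0, 0, 0], [0, 0, 0], [0, 0, 0]], claw=[-1, -1, -1, -1, -1, -1, -1, -1, -1, -1, -1, -1, -1, -1, -1, -1, -1, -1])

```text
time: 4.53
ee_pos: [0.5372, 0.0087, 0.1455]
tcp_rot: [[-0.967, -0.257, -0.0], [-0.257, 0.967, -0.0], [0.0, -0.0, -1.0]]
ft_force: [-0.1, -0.3, 0.8]
width: 0.0004
grip_force: 0.7
```

```bash
python3 -c "
from h import *
st()"
```

```text
t 4.5333 chest xyz [0.0198 0.0058 0.1455] F [-0.1752 -0.31    0.7967] w 0.0003812036829919424 q [  -5.4394   26.7749   94.9146   -0.003    58.3154 -110.3037]
[[-1.      0.0002 -0.0001]
 [ 0.0002  1.     -0.    ]
 [ 0.0001 -0.     -1.    ]]
```

>>> carry_out(delta_pos=[[0, -0.003, 0.04], [0, -0.003, 0.04], [0, 0, 0.03], [0, 0, 0.03], [0, 0, 0.01], [0, 0, 0]], angular=[[0, 0, 0], [0, 0, 0], [0, 0, 0], [0, 0, 0], [0, 0, 0], [0, 0, 0]], claw=[-1, -1, -1, -1, -1, -1])

```text
time: 5.03
ee_pos: [0.5372, 0.0078, 0.1157]
tcp_rot: [[-0.967, -0.257, -0.001], [-0.257, 0.967, 0.0], [0.001, 0.0, -1.0]]
ft_force: [-0.1, -0.0, 0.5]
width: 0.0004
grip_force: 0.0
```

>>> carry_out(delta_pos=[[0, 0, 0.01], [0, 0, 0]], angular=[[0, 0, 0], [0, 0, 0]], claw=[-1, -1])

```text
time: 5.2
ee_pos: [0.5376, 0.0077, 0.1143]
tcp_rot: [[-0.967, -0.257, 0.0], [-0.257, 0.967, 0.0], [-0.0, -0.0, -1.0]]
ft_force: [0.1, 0.8, -0.2]
width: 0.0005
grip_force: 0.0
```

>>> carry_out(delta_pos=[[0, 0, 0.01], [0, 0, 0.005]], angular=[[0, 0, 0], [0, 0, 0]], claw=[-1, -1])

```text
time: 5.37
ee_pos: [0.5377, 0.0077, 0.1114]
tcp_rot: [[-0.967, -0.257, 0.001], [-0.257, 0.967, 0.0], [-0.001, -0.0, -1.0]]
ft_force: [0.9, 0.7, 2.0]
width: 0.0006
grip_force: 0.6
```

>>> carry_out(delta_pos=[[0, 0, 0.005], [0, 0, 0]], angular=[[0, 0, 0], [0, 0, 0]], claw=[-1, -1])

```text
time: 5.53
ee_pos: [0.5377, 0.0077, 0.1112]
tcp_rot: [[-0.967, -0.257, 0.001], [-0.257, 0.967, -0.0], [-0.001, -0.0, -1.0]]
ft_force: [-3.0, 2.0, 16.3]
width: 0.0004
grip_force: 8.2
```

>>> carry_out(delta_pos=[[0, 0, -0.05], [0, 0, -0.1], [0, 0, -0.15], [0, 0, -0.15], [0, 0, -0.15], [0, 0, -0.15], [0, 0, 0]], angular=[[0, 0, 0], [0, 0, 0], [0, 0, 0], [0, 0, 0], [0, 0, 0], [0, 0, 0], [0, 0, 0]], claw=[-1, -1, -1, -1, -1, -1, -1])

```text
time: 6.12
ee_pos: [0.5398, 0.0075, 0.2662]
tcp_rot: [[-0.966, -0.257, 0.008], [-0.257, 0.967, -0.001], [-0.008, -0.003, -1.0]]
ft_force: [1.2, 0.5, 0.2]
width: 0.0007
grip_force: 0.0
```

```bash
python3 - <<'E'
from h import *
st()
o=[]
for n,(a,b,c,d) in dict(top=(290,130,410,220),side=(220,100,380,240)).items():
    i=cv2.resize(grab_frame(n)[b:d,a:c,::-1],None,fx=5 if n=="top" else 3.5,fy=5 if n=="top" else 3.5,interpolation=cv2.INTER_CUBIC)
    cv2.imwrite(f"pics/{n}1.png",i)
    for t in("handle","bolt","bolt_tip"):
        for r in regions_of(n,t)[:2]: print(n,t,round(r["confidence"],2),r["bbox"])
E
```

```text
t 6.1167 chest xyz [0.0221 0.0039 0.2662] F [1.2719 0.2258 0.2448] w 0.0006732492023580749 q [  -5.5434   18.8711   86.153     0.0006   74.4956 -110.4134]
[[-1.      0.0001  0.0079]
 [ 0.0001  1.     -0.0029]
 [-0.0079 -0.0029 -1.    ]]
top handle 0.55 [356.1, 182.6, 378.7, 192.0]
top bolt 0.46 [357.7, 184.0, 381.1, 194.3]
top bolt 0.42 [241.1, 154.2, 337.9, 246.1]
top bolt_tip 0.53 [355.9, 186.3, 379.5, 198.7]
side bolt_tip 0.37 [218.3, 98.3, 246.5, 134.2]
```

View pics/top1.png

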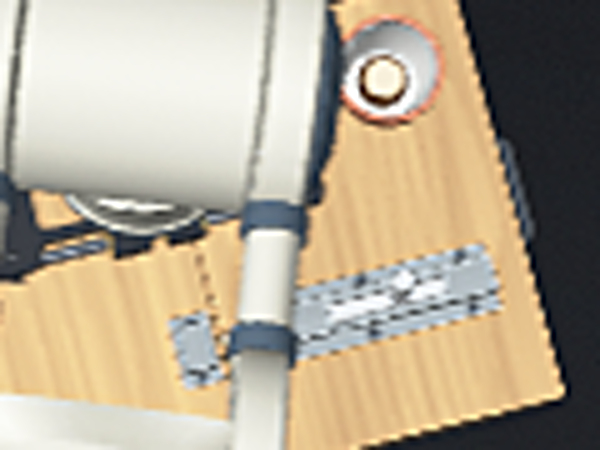

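View pics/side1.png

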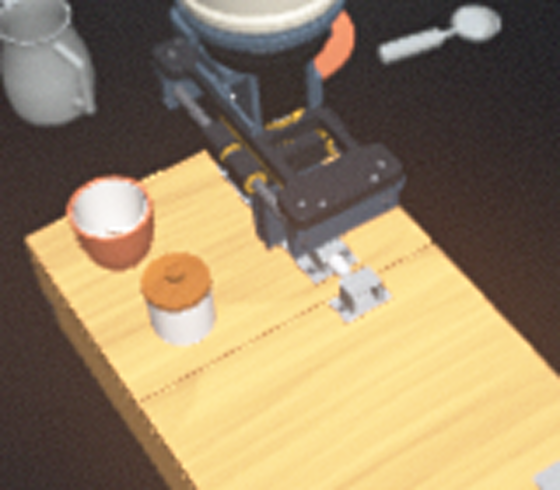

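The lid is flush and the bolt nose lines up with the keeper (side crop, about (340,265) to (362,292)). The handle's top is at about (370,187) in the top image, which puts the bolt travel at roughly 5–8 mm. I'll move behind the handle.

>>> carry_out(delta_pos=[[0.064, -0.162, 0], [0.064, -0.162, 0], [0.064, -0.162, 0], [0.064, -0.162, 0], [0.064, -0.162, 0], [0.064, -0.162, 0], [0, 0, 0], [0, 0, 0.14], [0, 0, 0.14], [0, 0, 0.14], [0, 0, 0.14], [0, 0, 0.03], [0, 0, 0]], angular=[[0, 0, 0], [0, 0, 0], [0, 0, 0], [0, 0, 0], [0, 0, 0], [0, 0, 0], [0, 0, 0], [0, 0, 0], [0, 0, 0], [0, 0, 0], [0, 0, 0], [0, 0, 0], [0, 0, 0]], claw=[-1, -1, -1, -1, -1, -1, -1, -1, -1, -1, -1, -1, -1])

```text
time: 7.6
ee_pos: [0.5121, -0.1993, 0.1406]
tcp_rot: [[-0.967, -0.257, -0.004], [-0.257, 0.967, 0.002], [0.003, 0.003, -1.0]]
ft_force: [-0.4, 0.0, 0.3]
width: 0.0001
grip_force: 0.0
```

```bash
python3 -c "
from h import *
st()"
```

```text
t 7.6 chest xyz [-0.0579 -0.1889  0.1406] F [-0.3881  0.1215  0.2845] w 0.0001448211595760561 q [ -27.4971   28.0863   93.3018    0.0007   58.8549 -132.3618]
[[-1.      0.0002 -0.0031]
 [ 0.0002  1.      0.0029]
 [ 0.0031  0.0029 -1.    ]]
```

>>> carry_out(delta_pos=[[-0.015, 0, -0.03], [0, 0.03, 0], [0, 0.03, 0], [0, 0.015, 0], [0, 0, 0]], angular=[[0, 0, 0], [0, 0, 0], [0, 0, 0], [0, 0, 0], [0, 0, 0]], claw=[-1, -1, -1, -1, -1])

```text
time: 8.02
ee_pos: [0.5122, -0.1838, 0.1491]
tcp_rot: [[-0.966, -0.257, 0.001], [-0.257, 0.966, -0.0], [-0.001, -0.0, -1.0]]
ft_force: [0.6, 0.4, -0.3]
width: 0.0004
grip_force: 0.0
```

>>> carry_out(delta_pos=[[0, 0.01, 0], [0, 0.01, 0], [0, 0.01, 0], [0, 0.01, 0]], angular=[[0, 0, 0], [0, 0, 0], [0, 0, 0], [0, 0, 0]], claw=[-1, -1, -1, -1])

```text
time: 8.35
ee_pos: [0.5101, -0.1768, 0.1483]
tcp_rot: [[-0.967, -0.256, -0.0], [-0.256, 0.967, 0.0], [0.0, 0.0, -1.0]]
ft_force: [-0.5, -0.3, -0.9]
width: 0.0003
grip_force: 0.0
```

```bash
python3 -c "
from h import *
st()"
```

```text
t 8.35 chest xyz [-0.054  -0.1666  0.1483] F [-0.5902 -0.1634 -0.9248] w 0.00029485494496893236 q [ -25.4541   26.7354   94.3909   -0.0003   58.8777 -130.3123]
[[-1.      0.0003 -0.0001]
 [ 0.0003  1.      0.    ]
 [ 0.0001  0.     -1.    ]]
```

>>> carry_out(delta_pos=[[0, 0.01, 0], [0, 0.01, 0], [0, 0.01, 0], [0, 0.01, 0]], angular=[[0, 0, 0], [0, 0, 0], [0, 0, 0], [0, 0, 0]], claw=[-1, -1, -1, -1])

```text
time: 8.68
ee_pos: [0.5083, -0.1695, 0.1484]
tcp_rot: [[-0.967, -0.257, 0.001], [-0.257, 0.967, -0.001], [-0.0, -0.001, -1.0]]
ft_force: [1.4, -7.7, -1.4]
width: 0.0006
grip_force: 3.5
```

>>> carry_out(delta_pos=[[0, 0.01, 0], [0, 0.01, 0], [0, 0.01, 0], [0, 0.01, 0]], angular=[[0, 0, 0], [0, 0, 0], [0, 0, 0], [0, 0, 0]], claw=[-1, -1, -1, -1])

```text
time: 9.02
ee_pos: [0.5064, -0.1621, 0.1484]
tcp_rot: [[-0.967, -0.257, 0.001], [-0.257, 0.967, -0.001], [-0.0, -0.002, -1.0]]
ft_force: [0.5, -7.1, -1.5]
width: 0.0003
grip_force: 3.5
```

```bash
python3 -c "
from h import *
st()"
```

```text
t 9.0167 chest xyz [-0.0538 -0.1514  0.1484] F [-1.2909 -6.9641 -1.4754] w 0.00032883439421514183 q [ -24.1537   26.1363   95.5651   -0.0651   58.2288 -128.9842]
[[-1.      0.0002  0.0003]
 [ 0.0002  1.     -0.0015]
 [-0.0003 -0.0015 -1.    ]]
```

>>> carry_out(delta_pos=[[0, 0.01, 0], [0, 0.01, 0], [0, 0.01, 0], [0, 0.01, 0], [0, 0.01, 0], [0, 0.01, 0], [0, 0.01, 0], [0, 0.01, 0], [0, 0.01, 0], [0, 0.005, 0]], angular=[[0, 0, 0], [0, 0, 0], [0, 0, 0], [0, 0, 0], [0, 0, 0], [0, 0, 0], [0, 0, 0], [0, 0, 0], [0, 0, 0], [0, 0, 0]], claw=[-1, -1, -1, -1, -1, -1, -1, -1, -1, -1])

```text
time: 9.85
ee_pos: [0.5015, -0.1436, 0.1484]
tcp_rot: [[-0.967, -0.257, 0.001], [-0.257, 0.967, -0.001], [-0.0, -0.001, -1.0]]
ft_force: [-0.6, -6.8, -2.1]
width: 0.0004
grip_force: 3.4
```

>>> carry_out(delta_pos=[[0, 0.004, 0], [0, 0.004, 0]], angular=[[0, 0, 0], [0, 0, 0]], claw=[-1, -1])

```text
time: 10.02
ee_pos: [0.5011, -0.1422, 0.1484]
tcp_rot: [[-0.967, -0.257, 0.001], [-0.257, 0.967, -0.001], [-0.0, -0.001, -1.0]]
ft_force: [0.7, -7.1, -1.4]
width: 0.0004
grip_force: 3.4
```

```bash
python3 -c "
from h import *
st()"
```

```text
t 10.0167 chest xyz [-0.0538 -0.1308  0.1484] F [-1.1509 -7.009  -1.4298] w 0.00036786180601539357 q [ -22.378    25.3915   97.043    -0.0655   57.5015 -127.2107]
[[-1.      0.0001  0.0003]
 [ 0.0001  1.     -0.0014]
 [-0.0003 -0.0014 -1.    ]]
```

>>> carry_out(delta_pos=[[0, 0.0025, 0], [0, 0.0025, 0]], angular=[[0, 0, 0], [0, 0, 0]], claw=[-1, -1])

```text
time: 10.18
ee_pos: [0.5008, -0.1413, 0.1484]
tcp_rot: [[-0.967, -0.257, 0.001], [-0.257, 0.967, -0.001], [-0.0, -0.001, -1.0]]
ft_force: [0.4, -7.6, -2.3]
width: 0.0004
grip_force: 3.4
```

>>> carry_out(delta_pos=[[0, 0.0025, 0], [0, 0.0025, 0]], angular=[[0, 0, 0], [0, 0, 0]], claw=[-1, -1])

```text
time: 10.35
ee_pos: [0.5006, -0.1403, 0.1484]
tcp_rot: [[-0.967, -0.257, 0.001], [-0.257, 0.967, -0.001], [-0.0, -0.001, -1.0]]
ft_force: [-0.1, -7.4, -1.4]
width: 0.0003
grip_force: 3.4
```

>>> carry_out(delta_pos=[[0, 0.0025, 0], [0, 0.0025, 0]], angular=[[0, 0, 0], [0, 0, 0]], claw=[-1, -1])

```text
time: 10.52
ee_pos: [0.5003, -0.1393, 0.1484]
tcp_rot: [[-0.967, -0.257, 0.001], [-0.257, 0.967, -0.001], [-0.0, -0.001, -1.0]]
ft_force: [0.5, -6.9, -1.0]
width: 0.0
grip_force: 3.4
```

>>> carry_out(delta_pos=[[0, 0.0025, 0], [0, 0.0025, 0]], angular=[[0, 0, 0], [0, 0, 0]], claw=[-1, -1])

```text
time: 10.68
ee_pos: [0.5001, -0.1384, 0.1484]
tcp_rot: [[-0.967, -0.257, 0.001], [-0.257, 0.967, -0.001], [-0.0, -0.001, -1.0]]
ft_force: [-0.0, -7.4, -2.1]
width: 0.0007
grip_force: 3.4
```

>>> carry_out(delta_pos=[[0, 0.0025, 0], [0, 0.0025, 0]], angular=[[0, 0, 0], [0, 0, 0]], claw=[-1, -1])

```text
time: 10.85
ee_pos: [0.4998, -0.1374, 0.1484]
tcp_rot: [[-0.967, -0.257, 0.001], [-0.257, 0.967, -0.001], [-0.0, -0.001, -1.0]]
ft_force: [-0.1, -7.5, -2.8]
width: 0.0003
grip_force: 3.4
```

>>> carry_out(delta_pos=[[0, 0.0025, 0], [0, 0.0025, 0]], angular=[[0, 0, 0], [0, 0, 0]], claw=[-1, -1])

```text
time: 11.02
ee_pos: [0.4995, -0.1364, 0.1484]
tcp_rot: [[-0.967, -0.257, 0.001], [-0.257, 0.967, -0.001], [-0.0, -0.001, -1.0]]
ft_force: [1.1, -7.8, -1.4]
width: 0.0007
grip_force: 3.4
```

>>> carry_out(delta_pos=[[0, 0.0025, 0], [0, 0.0025, 0]], angular=[[0, 0, 0], [0, 0, 0]], claw=[-1, -1])

```text
time: 11.18
ee_pos: [0.4993, -0.1355, 0.1484]
tcp_rot: [[-0.967, -0.257, 0.001], [-0.257, 0.967, -0.001], [-0.0, -0.001, -1.0]]
ft_force: [-0.1, -6.4, -3.5]
width: -0.0
grip_force: 3.4
```

>>> carry_out(delta_pos=[[0, 0.0025, 0], [0, 0.0025, 0]], angular=[[0, 0, 0], [0, 0, 0]], claw=[-1, -1])

```text
time: 11.35
ee_pos: [0.499, -0.1345, 0.1484]
tcp_rot: [[-0.967, -0.257, 0.001], [-0.257, 0.967, -0.001], [-0.0, -0.001, -1.0]]
ft_force: [1.2, -7.6, -1.8]
width: 0.0005
grip_force: 3.4
```

>>> carry_out(delta_pos=[[0, 0.0025, 0], [0, 0.0025, 0]], angular=[[0, 0, 0], [0, 0, 0]], claw=[-1, -1])

```text
time: 11.52
ee_pos: [0.4988, -0.1335, 0.1484]
tcp_rot: [[-0.967, -0.257, 0.001], [-0.257, 0.967, -0.001], [-0.0, -0.001, -1.0]]
ft_force: [1.0, -7.1, -1.6]
width: 0.0004
grip_force: 3.4
```

>>> carry_out(delta_pos=[[0, 0.0025, 0], [0, 0.0025, 0]], angular=[[0, 0, 0], [0, 0, 0]], claw=[-1, -1])

```text
time: 11.68
ee_pos: [0.4985, -0.1325, 0.1484]
tcp_rot: [[-0.967, -0.257, 0.001], [-0.257, 0.967, -0.001], [-0.0, -0.001, -1.0]]
ft_force: [0.3, -7.5, -3.4]
width: 0.0006
grip_force: 3.4
```

>>> carry_out(delta_pos=[[0, 0.0025, 0], [0, 0.0025, 0]], angular=[[0, 0, 0], [0, 0, 0]], claw=[-1, -1])

```text
time: 11.85
ee_pos: [0.4983, -0.1316, 0.1484]
tcp_rot: [[-0.967, -0.257, 0.001], [-0.257, 0.967, -0.001], [-0.0, -0.001, -1.0]]
ft_force: [0.5, -8.0, -1.6]
width: 0.0005
grip_force: 3.4
```

>>> carry_out(delta_pos=[[0, 0.0025, 0], [0, 0.0025, 0]], angular=[[0, 0, 0], [0, 0, 0]], claw=[-1, -1])

```text
time: 12.02
ee_pos: [0.4982, -0.1309, 0.1485]
tcp_rot: [[-0.967, -0.257, 0.001], [-0.257, 0.967, -0.002], [-0.001, -0.002, -1.0]]
ft_force: [1.2, -12.6, -3.2]
width: 0.0005
grip_force: 5.7
```

>>> carry_out(delta_pos=[[0, 0.0015, 0], [0, 0, 0]], angular=[[0, 0, 0], [0, 0, 0]], claw=[-1, -1])

```text
time: 12.18
ee_pos: [0.4982, -0.1309, 0.1485]
tcp_rot: [[-0.967, -0.257, 0.001], [-0.257, 0.967, -0.002], [-0.001, -0.002, -1.0]]
ft_force: [1.1, -13.0, -4.3]
width: 0.0004
grip_force: 5.8
```

```bash
python3 -c "
from h import *
st()"
```

```text
t 12.1833 chest xyz [-0.0537 -0.1191  0.1485] F [ -2.3178 -12.8191  -4.3049] w 0.0003576714833528611 q [ -21.3003   24.9763   97.8535   -0.1109   57.0584 -126.1105]
[[-1.      0.0001  0.0006]
 [ 0.0001  1.     -0.0025]
 [-0.0006 -0.0025 -1.    ]]
```

>>> carry_out(delta_pos=[[0, -0.03, 0], [0, -0.045, 0], [0, 0, -0.12], [0, 0, -0.12], [-0.0875, 0.0, 0], [-0.0875, 0.089, 0], [0, 0.089, 0], [0, 0, 0], [0, 0, 0.12], [0, 0, 0.12], [0, 0, 0]], angular=[[0, 0, 0], [0, 0, 0], [0, 0, 0], [0, 0, 0], [0, 0, 0], [0, 0, 0], [0, 0, 0], [0, 0, 0], [0, 0, 0], [0, 0, 0], [0, 0, 0]], claw=[-1, -1, -1, -1, -1, -1, -1, -1, -1, -1, -1])

```text
time: 13.1
ee_pos: [0.5242, -0.1007, 0.145]
tcp_rot: [[-0.967, -0.256, -0.005], [-0.256, 0.967, 0.002], [0.005, 0.003, -1.0]]
ft_force: [-1.1, 0.1, -0.9]
width: 0.0005
grip_force: 0.0
```

```bash
python3 -c "
from h import *
st()"
```

```text
t 13.1 chest xyz [-0.0208 -0.0966  0.145 ] F [-1.0686  0.3533 -0.9009] w 0.00048349657663357984 q [ -17.2825   26.6945   95.1797    0.0002   58.4379 -122.1442]
[[-1.      0.0002 -0.0046]
 [ 0.0002  1.      0.0029]
 [ 0.0046  0.0029 -1.    ]]
```

>>> carry_out(delta_pos=[[0.015, 0, 0], [0.015, 0, 0], [0.015, 0, 0], [0.015, 0, 0], [0.015, 0, 0], [0.01, 0, 0]], angular=[[0, 0, 0], [0, 0, 0], [0, 0, 0], [0, 0, 0], [0, 0, 0], [0, 0, 0]], claw=[-1, -1, -1, -1, -1, -1])

```text
time: 13.6
ee_pos: [0.51, -0.1055, 0.1492]
tcp_rot: [[-0.967, -0.256, 0.002], [-0.256, 0.967, -0.001], [-0.002, -0.001, -1.0]]
ft_force: [2.4, 0.3, 3.4]
width: 0.0006
grip_force: 1.5
```

```bash
python3 -c "
from h import *
st()"
```

```text
t 13.6 chest xyz [-0.0358 -0.0977  0.1492] F [ 2.3616 -0.2947  3.4177] w 0.0006031051542890662 q [ -18.2616   25.3075   97.0439   -0.0028   57.5397 -123.1178]
[[-1.      0.0003  0.0016]
 [ 0.0003  1.     -0.0011]
 [-0.0016 -0.0011 -1.    ]]
```

>>> carry_out(delta_pos=[[0.01, 0, 0], [0.01, 0, 0]], angular=[[0, 0, 0], [0, 0, 0]], claw=[-1, -1])

```text
time: 13.77
ee_pos: [0.5059, -0.1064, 0.1486]
tcp_rot: [[-0.967, -0.257, 0.001], [-0.257, 0.967, -0.0], [-0.001, -0.0, -1.0]]
ft_force: [2.4, -1.3, 3.2]
width: 0.0001
grip_force: 1.4
```

>>> carry_out(delta_pos=[[0.01, 0, 0.002], [0.01, 0, 0.002], [0.01, 0, 0.002], [0.01, 0, 0.002]], angular=[[0, 0, 0], [0, 0, 0], [0, 0, 0], [0, 0, 0]], claw=[-1, -1, -1, -1])

```text
time: 14.1
ee_pos: [0.4979, -0.1083, 0.1466]
tcp_rot: [[-0.967, -0.257, -0.0], [-0.257, 0.967, 0.0], [0.0, 0.0, -1.0]]
ft_force: [2.7, -1.1, 1.3]
width: 0.0004
grip_force: 1.0
```

>>> carry_out(delta_pos=[[0.01, 0, 0], [0.01, 0, 0], [0.01, 0, 0], [0.01, 0, 0]], angular=[[0, 0, 0], [0, 0, 0], [0, 0, 0], [0, 0, 0]], claw=[-1, -1, -1, -1])

```text
time: 14.43
ee_pos: [0.4901, -0.1102, 0.1466]
tcp_rot: [[-0.967, -0.257, -0.0], [-0.257, 0.967, 0.0], [0.0, 0.0, -1.0]]
ft_force: [1.9, 0.9, 1.4]
width: 0.0004
grip_force: 0.7
```

```bash
python3 -c "
from h import *
st()"
```

```text
t 14.4333 chest xyz [-0.0562 -0.0971  0.1466] F [2.0546 0.3476 1.3624] w 0.00044098619404362295 q [ -19.4912   24.2975   99.5955    0.0044   56.125  -124.3563]
[[-1.      0.0002 -0.0002]
 [ 0.0002  1.      0.0002]
 [ 0.0002  0.0002 -1.    ]]
```

>>> carry_out(delta_pos=[[0, 0, -0.07], [0, 0, -0.07], [0.11, -0.004, 0], [0.11, -0.004, 0], [0, 0, 0], [0, 0, 0.05], [0, 0, 0.05], [0, 0, 0]], angular=[[0, 0, 0], [0, 0, 0], [0, 0, 0], [0, 0, 0], [0, 0, 0], [0, 0, 0], [0, 0, 0], [0, 0, 0]], claw=[-1, -1, -1, -1, -1, -1, -1, -1])

```text
time: 15.1
ee_pos: [0.4473, -0.1229, 0.1535]
tcp_rot: [[-0.967, -0.256, -0.002], [-0.256, 0.967, 0.001], [0.002, 0.001, -1.0]]
ft_force: [-0.8, 0.4, -0.3]
width: 0.0002
grip_force: 0.0
```

```bash
python3 -c "
from h import *
st()"
```

```text
t 15.1 chest xyz [-0.1008 -0.0983  0.1535] F [-0.6167  0.604  -0.2832] w 0.0002404174973672468 q [ -22.7337   21.1169  104.1375   -0.0087   54.8825 -127.577 ]
[[-1.      0.0005 -0.002 ]
 [ 0.0005  1.      0.0014]
 [ 0.002   0.0014 -1.    ]]
```

>>> carry_out(delta_pos=[[0, 0, 0.01], [0, 0, 0.01], [0, 0, 0.01], [0, 0, 0.01], [0, 0, 0.01]], angular=[[0, 0, 0], [0, 0, 0], [0, 0, 0], [0, 0, 0], [0, 0, 0]], claw=[-1, -1, -1, -1, -1])

```text
time: 15.52
ee_pos: [0.4484, -0.1231, 0.1447]
tcp_rot: [[-0.967, -0.257, 0.0], [-0.257, 0.967, -0.0], [-0.0, -0.0, -1.0]]
ft_force: [-1.0, 0.4, 1.2]
width: 0.0002
grip_force: 0.7
```

>>> carry_out(delta_pos=[[0, 0, 0.01], [0, 0, 0.01]], angular=[[0, 0, 0], [0, 0, 0]], claw=[-1, -1])

```text
time: 15.68
ee_pos: [0.4483, -0.1231, 0.1406]
tcp_rot: [[-0.967, -0.257, 0.0], [-0.257, 0.967, -0.0], [-0.0, -0.0, -1.0]]
ft_force: [-1.1, -0.2, 1.8]
width: 0.0
grip_force: 0.6
```

>>> carry_out(delta_pos=[[0, 0, 0.01], [0, 0, 0.01], [0, 0, 0.01]], angular=[[0, 0, 0], [0, 0, 0], [0, 0, 0]], claw=[-1, -1, -1])

```text
time: 15.93
ee_pos: [0.4483, -0.1231, 0.1345]
tcp_rot: [[-0.967, -0.257, -0.0], [-0.257, 0.967, 0.0], [0.0, 0.0, -1.0]]
ft_force: [-0.0, 0.2, 1.6]
width: 0.0004
grip_force: 1.1
```

>>> carry_out(delta_pos=[[0, 0, 0.002], [0, 0, 0.001]], angular=[[0, 0, 0], [0, 0, 0]], claw=[-1, -1])

```text
time: 16.1
ee_pos: [0.4483, -0.1231, 0.1341]
tcp_rot: [[-0.967, -0.257, -0.0], [-0.257, 0.967, -0.0], [0.0, -0.0, -1.0]]
ft_force: [-2.1, -0.2, 6.3]
width: 0.0006
grip_force: 3.1
```

>>> carry_out(delta_pos=[[0, 0, -0.03], [0, 0, -0.1], [0, 0, -0.15], [0, 0, -0.15], [0, 0, -0.15], [0, -0.15, -0.1], [0, -0.15, 0], [0, -0.15, 0], [0, -0.15, 0], [0, -0.15, 0], [0, 0, 0], [0, 0, 0]], angular=[[0, 0, 0], [0, 0, 0], [0, 0, 0], [0, 0, 0], [0, 0, 0], [0, 0, 0], [0, 0, 0], [0, 0, 0], [0, 0, 0], [0, 0, 0], [0, 0, 0], [0, 0, 0]], claw=[-1, -1, -1, -1, -1, -1, -1, -1, -1, -1, -1, -1])

```text
time: 17.1
ee_pos: [0.4868, -0.2692, 0.2701]
tcp_rot: [[-0.967, -0.255, -0.0], [-0.255, 0.967, 0.0], [0.0, 0.0, -1.0]]
ft_force: [-0.8, 0.5, -0.1]
width: 0.0003
grip_force: 0.0
```

```bash
python3 - <<'E'
from h import *
st()
a=cv2.resize(grab_frame("top")[130:220,290:410,::-1],(560,420),interpolation=cv2.INTER_CUBIC)
b=cv2.resize(grab_frame("side")[100:240,220:380,::-1],(480,420),interpolation=cv2.INTER_CUBIC)
cv2.imwrite("pics/top2.png",a);cv2.imwrite("pics/side2.png",b)
E
```

```text
t 17.1 chest xyz [-0.1002 -0.2499  0.2701] F [-0.6714  0.7098 -0.0947] w 0.00032515262203266446 q [ -35.0959   20.2936   83.241     0.0054   76.4718 -139.8623]
[[-1.      0.0019 -0.    ]
 [ 0.0019  1.      0.0001]
 [ 0.      0.0001 -1.    ]]
```

View pics/side2.png

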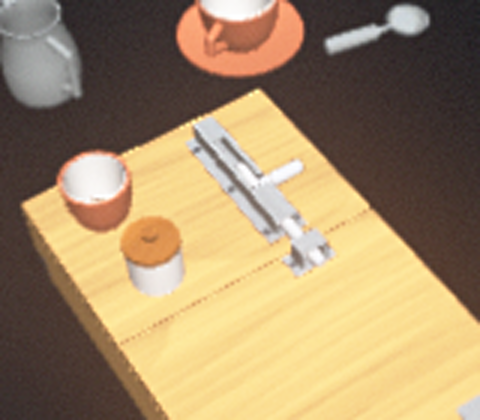

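View pics/top2.png

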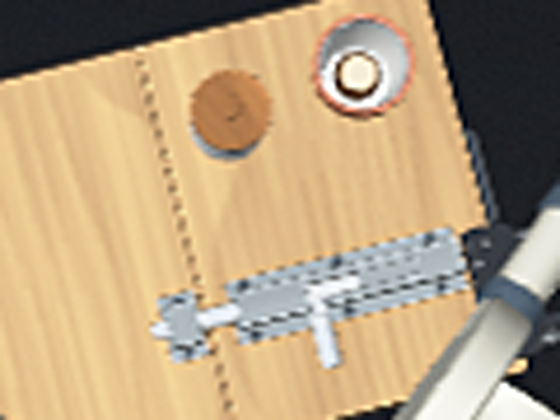

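The lid is flush. The bolt runs through the keeper with its nose sticking out (top crop, about (160,330)). The handle lies flat towards the robot, from (315,290) to (330,365), and the cups and pot have not moved. I'm handing it in.

```bash
python3 -c "
from station import *
print(finish_job())"
```

```text
the job is handed in; nothing more can be done
None
```

The chest is shut and the job is handed in: the lid is flush, the bolt is home against the end of its slot (felt at about 13 N, including the rubbing), the handle lies flat in the notch, and the pot and cups seen in the last pictures are where they stood.

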